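Tilt a long rack brace out of an opened packing case

ROBOT

A 6-joint arm with a two-finger parallel gripper is mounted at the origin on the work surface. World frame = base frame: x ahead of the robot, y to its left, z up, the work surface at z = 0. Lengths are in m, angles in rad, forces in N, time in s.
With the tool pointing down it reaches from about 0.275 to 0.85 m from the base axis. Payload 5.2 kg.
Tool frame: the origin (TCP) lies on the centre line of the jaws, within the pads' length; the fingertips stand 11 mm ahead of it and the grasp point (between the pads) lies 8 mm behind it; z points along the fingers, y is the line along which they close (so a half turn about z gives the same grasp; the last joint's range is limited). The gripper opens to 85 mm and grips with 20 to 120 N. Pads are 22 mm wide; open, the fingers measure 114 mm over their backs; the gripper's body (76 mm by 85 mm) begins 54 mm behind the grasp point. The pads swing forward as they close: fully open they stand 13 mm farther back than shut.
Start: joints at [1.129, 0.259, 1.535, -0, 1.348, -0.203], TCP at [0.13, 0.534, 0.242] pointing down, gripper open.
Joint ranges: [-3.14, 3.14], [-0.91, 2.08], [0.19, 2.58], [-1.22, 4.36], [0.22, 2.71], [-3.12, 3.12]. Speed limits (rad/s): [2.57, 2.57, 3.14, 3.14, 3.14, 3.14].

INTERFACE

Orientations are given as a unit quaternion [x, y, z, w].
In Python, from bench import * gives the robot as it stands. The module is installed in compiled form; this text tells all that it offers.
- The arm moves only by the shell command python3 -m creep 'ROWS' [FORCE]. ROWS is JSON, a list of rows, each a list of 5 numbers: the shift along the tool's x, y, z in mm, then the turn about the tool's z in rad, then the closure, from -1 (fully open) to 1 (shut). A call has exactly 8 rows; each row is the pose to reach, as a shift and turn from the pose commanded when the call began, along the tool's axes at that moment; what a row does not reach only later rows make up. A row lasts 1/8 s, in which the tool goes at most 62.5 mm and 10.7 degrees, less where a joint would pass 70% of its speed; a pose out of reach is approached as far as the arm can. A call with a gripper value outside its range is refused whole. The fingers move at their own pace and stop on an object; FORCE is the grip in N (left out, the last holds). Time passes only in rows, so rows that repeat a pose let the fingers close, or fill a call up. It gives the time, the measured TCP pose, the force, the opening and the grip force at its end, in the units of the state.
- get_state(): the state, without advancing time (a new reading comes with each control period).
- grab_frame(name): name is "side" or "top"; returns (picture, depth): 384x512x3 uint8, red, green, blue; 384x512 float32, m along the optical axis (not along the pixel's ray), 0 where there is no reading.
- camera_info(name): a dict with "fovy" (degrees; the focal length in pixels is half the picture's height over the tangent of half this angle, whatever the lens; pixels are square), "cx", "cy" (the principal point, pixels), "R" (3x3) and "t" (3): a world point X has camera coordinates R X + t. Camera axes: x right, y down, z forward; pixel columns grow to the right and rows downward; lengths in m; the calibration is good to about 2 mm. A picture is of the moment at which its call begins. camera_info takes no time and is no camera call.
- finish_job(): hands the job in; it is judged then, once.
Trained networks look in the newest picture that a camera, given by its name, has taken for a name from the list of things; names that differ only in an ending like _2 or _b are one class to them, and where a whole thing is asked for, a point or a joint stands for the part that bears it (a point fixed in the world has none). Each returns a list of dicts, best first, with "p" (0 to 1); they miss things now and then, are a little off and sometimes report something else, mostly with a low value. They report only what shows in the picture. A call takes as long as a camera call.
- recognise(camera, name): "centre" ([x, y, z] in m, in world coordinates, good to about 4 mm: the middle of the surface that is visible of it).
The state is a dict: "time_s": time; "joints": joint angles; "qvel": joint speeds; "tau": joint torques, N m; "eef_pos": TCP position; "tool_rot": TCP orientation; "force": force on the tool from outside, world axes, zero at the start; "torque": the same for the moment, N m; "grip_width": opening from 0.0 (shut) to 1.0 (fully open); "grip_force": force on a finger pad.
Only numpy, scipy, OpenCV 4.12 (cv2) and the standard library are available. Lean on these libraries where they do the work, as an engineer would, in place of code of your own. Each camera call takes 0.05 s, during which the arm holds its last target. There are 200 camera calls.

TASK

Unpack the long pressed-steel brace from the opened plywood case: lift it out of its moulded tray, tilt it and bring it out one end first through the gap between the two boards still fixed over the ends of the case, without prying against those boards. Finish holding the brace level in the air over the case, about a hand's breadth (8 to 10 cm) clear above the boards, and do not put it down: the program ends while the gripper still holds it, still. Leave everything else where it lies.

Things in the scene. Friction and masses are not known exactly. Their poses are not given: they have to be found in the camera images.
- brace: the part to unpack: straight pressed channel, painted blue, open underneath, with a row of dark hole marks on top; 290 long (its x axis), 24 wide (y), 20 high (z), 0.2 to 0.4 kg, centre of mass at mid length. Origin: centre of its underside. It starts in the tray, underside 40 above the bench, top 60 above the bench, its ends hidden under the end boards.
- brace_end_a (a point): point at the middle of the brace's end face at its own +x end (145 from mid length, 10 above the underside)
- brace_end_b (a point): the same at the brace's -x end
- case: opened plywood packing case, fixed to the bench. Origin: centre of its underside, on the bench; x along its length. Inside 430 long (x) by 224 wide (y), walls and floor 12 thick, walls 125 high. The ends of its top are covered by the end boards.
- end_boards: the two rigid boards fixed over the case's ends; origin and axes as the case; undersides 125, tops 135 above the bench. The gap between them runs from -100 to +100 along the case's x, over its full width: too short for the brace lying level, however it is turned. Below the boards the case is free to its end walls (215 either side of the middle), 73 high above the tray's rim.
- tray: grey rigid moulded tray fixed in the case, parallel to it, up to 20 off its middle lengthwise. Origin: centre of its underside, 12 above the bench. 385 x 220, rim 52 above the bench. A cavity along its x, 296 x 30, 12 deep (floor 40 above the bench), holds the brace. From -45 to +45 along x it is cut away to the case floor (12 above the bench) over the full width, as finger room.
- clip_a: bystander: small steel angle clip 45 x 30 x 16, lying loose on the tray's rim beside the brace, near one corner of the gap. Origin: centre of its underside
- clip_b: bystander: same clip, near the opposite corner of the gap
- short_brace: bystander: a short brace of the same section, 150 long, lying on the bench left of the case. Origin: centre of its underside
- plank: bystander: removed lid board 240 x 80 x 10 lying on the bench right of the case. Origin: centre of its underside
- screwdriver: bystander: screwdriver lying on the bench right of the case, about 200 long

How it is judged:
By the outcome, as a careful person would: the job done as asked, in the order asked, and still so for the second after the job is handed in, while the arm keeps its last pose, push and grip.
It also fails if it takes over 42 s, if anything falls off the work surface, if the arm or the gripper's body presses on something with over 40 N, if the wrist force passes 120 N, or if a joint passes its speed limit or range.

## Working session

There is one attempt and no reset: what is moved stays moved. The work goes in short steps, Python scripts to look and compute and a shell command to move; the robot and the scene stay as the last step left them, time stands still between calls to the robot, and variables do not carry over. Pictures are saved under pics/ and viewed, at most 10 in all, crops included, and the job is handed in when it is done.

```bash
mkdir -p pics
cat > h.py <<'E'
from bench import *
import numpy as np, cv2
from scipy.spatial.transform import Rotation as Ro
def cloud(n):
    im,d=grab_frame(n); c=camera_info(n); f=192/np.tan(np.radians(c["fovy"])/2)
    v,u=np.mgrid[:384,:512]; P=np.stack([(u-c["cx"])/f*d,(v-c["cy"])/f*d,d],-1)
    X=(P-np.array(c["t"]))@np.array(c["R"]); X[d==0]=np.nan
    return im,X
def save(im,n): cv2.imwrite("pics/"+n,cv2.cvtColor(im,cv2.COLOR_RGB2BGR))
def blue(im,X):
    h=cv2.cvtColor(im,cv2.COLOR_RGB2HSV); m=(h[...,0]>95)&(h[...,0]<130)&(h[...,1]>90)&(h[...,2]>40)
    return m&np.isfinite(X[...,0])
E
python3 - <<'E'
from h import *
ims=[]
for n in("top","side"):
    im,X=cloud(n); ims.append(im)
    np.save(n+"0.npy",X)
    for k in("brace","case","tray","end_boards","clip_a","short_brace"):
        print(n,k,[(np.round(r["centre"],3).tolist(),round(r["p"],2)) for r in recognise(n,k)][:3])
save(cv2.resize(np.vstack(ims),None,fx=.78,fy=.78),"a.png")
s=get_state();print({k:np.round(s[k],3).tolist() for k in s})
E
```

```text
top brace [([0.536, 0.091, 0.057], 0.83)]
top case [([0.535, 0.088, 0.137], 0.61)]
top tray [([0.534, 0.122, 0.054], 0.74)]
top end_boards [([0.54, 0.148, 0.135], 0.86)]
top clip_a [([0.511, -0.019, 0.055], 0.66), ([0.581, 0.181, 0.052], 0.65)]
top short_brace [([0.495, 0.475, 0.02], 0.76), ([0.534, 0.093, 0.063], 0.19)]
side brace [([0.558, 0.049, 0.063], 0.73)]
side case [([0.503, 0.221, 0.133], 0.76)]
side tray []
side end_boards [([0.513, 0.21, 0.139], 0.9)]
side clip_a [([0.507, -0.026, 0.059], 0.47)]
side short_brace [([0.518, 0.469, 0.019], 0.79)]
{'time_s': 0.7, 'joints': [1.129, 0.259, 1.535, 0.0, 1.348, -0.203], 'qvel': [-0.002, 0.001, -0.0, 0.002, -0.0, 0.001], 'tau': [-0.001, -44.579, -29.084, -0.0, 0.001, -0.0], 'eef_pos': [0.13, 0.534, 0.242], 'tool_rot': [0.119, 0.993, 0.0, -0.0], 'force': [0.62, -0.926, 0.036], 'torque': [0.05, 0.005, 0.018], 'grip_force': 0.0, 'grip_width': 1.004}
```

View pics/a.png

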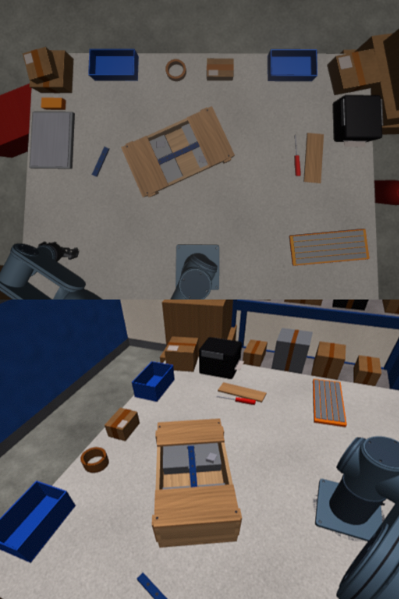

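The view shows the case in the top picture at about (178,152), its long axis turned about 20° from the world y axis, with the blue brace crossing the gap. Next I'll fit the board, gap, brace and cut-away geometry from depth.

Run:
```python
from h import *
im,X=cloud("top"); z=X[...,2]; near=np.hypot(X[...,0]-.535,X[...,1]-.09)<.32
b=near&(abs(z-.135)<.006)
(c,wh,a)=cv2.minAreaRect((X[b][:,:2]*1000).astype(np.float32)); print("boards",c,wh,a)
pts=cv2.boxPoints((c,wh,a)); e=[pts[1]-pts[0],pts[2]-pts[1]]; l=max(e,key=np.linalg.norm); l/=np.linalg.norm(l)
if l[1]>0:l=-l   # case x dir guess: toward -y
print("long axis",l,np.degrees(np.arctan2(l[1],l[0])))
n=np.array([-l[1],l[0]]); c=np.array(c)
L=lambda P:np.stack([(P[:,:2]*1000-c)@l,(P[:,:2]*1000-c)@n,P[:,2]*1000],1)
B=L(X[b]); print("gap",B[B[:,0]<0][:,0].max(),B[B[:,0]>0][:,0].min(),np.percentile(B[B[:,0]<0][:,0],99.5),np.percentile(B[B[:,0]>0][:,0],.5))
m=blue(im,X)&near; q=L(X[m]); print("blue",len(q),q.min(0),q.max(0),np.median(q,0),np.polyfit(q[:,0],q[:,1],1))
r=near&(abs(z-.052)<.005)&~m; R=L(X[r]); R=R[(abs(R[:,0])<100)&(abs(R[:,1])<105)]
print("rim edges",np.percentile(R[R[:,0]<0][:,0],98),np.percentile(R[R[:,0]>0][:,0],2))
f=near&(abs(z-.012)<.006); F=L(X[f]);F=F[(abs(F[:,0])<100)&(abs(F[:,1])<100)];print("floor",np.percentile(F[:,0],[1,99]))
k=near&(z>.06)&(z<.085)&~m; K=L(X[k]);K=K[(abs(K[:,0])<98)&(abs(K[:,1])<108)];print("clips",len(K))
for s in(-1,1):
  k=K[K[:,0]*s>0]; 
  if len(k):print(s,np.median(k,0),k.min(0),k.max(0))
```

```text
boards (540.125732421875, 90.36209106445312) (248.81968688964844, 454.9188232421875) 24.98907470703125
long axis [ 0.42244548 -0.9063883 ] -65.01092
gap -0.46657680817791714 0.9623023935474854 -37.09767765523016 24.404137822697795
blue 215 [-101.75338327  -12.00277715   48.50014279] [96.23150746  7.16145906 70.69246876] [-4.85566711 -3.20684804 60.77379581] [-0.00487049 -2.98275941]
rim edges -30.995261392091074 48.28837893028553
floor [-30.11504441  58.05849738]
clips 147
-1 [-68.16398794  18.57485566  61.89711915] [-97.92988252 -80.19603089  60.07500226] [ -3.76376069 104.36489652  71.41082592]
1 [64.33203995  0.5972844  61.94440125] [  3.11120666 -86.21196029  60.08292371] [97.56631453 99.55938157 75.55640405]
```

```bash
python3 -m creep '[[-493,-321,0,0.895,-1],[-493,-321,0,0.895,-1],[-493,-321,0,0.895,-1],[-493,-321,0,0.895,-1],[-493,-321,0,0.895,-1],[-493,-321,0,0.895,-1],[-493,-321,0,0.895,-1],[-493,-321,0,0.895,-1]]' 20
```

```text
time_s: 1.75
eef_pos: [0.4739, 0.1685, 0.2426]
tool_rot: [0.537, 0.843, 0.0, 0.0]
force: [-0.0, 0.4, 0.8]
grip_width: 0.998
grip_force: 0.0
```

```bash
python3 -m creep '[[-55,16,0,0,-1],[-83,24,0,0,-1],[-83,24,50,0,-1],[-83,24,100,0,-1],[-83,24,140,0,-1],[-83,24,175,0,-1],[-83,24,192,0,-1],[-83,24,192,0,-1]]' 20
python3 - <<'E'
from h import *
im,X=cloud("side"); save(cv2.resize(im[130:260,170:340],None,fx=4,fy=4),"b.png")
im,X=cloud("top"); m=blue(im,X)&(np.hypot(X[...,0]-.535,X[...,1]-.09)<.2); print(m.sum(), get_state()["eef_pos"])
E
```

```text
time_s: 2.75
eef_pos: [0.5284, 0.1052, 0.049]
tool_rot: [0.537, 0.844, -0.001, -0.001]
force: [0.5, -0.7, 0.4]
grip_width: 1.002
grip_force: 0.0
130 [0.53002257 0.10518047 0.05086306]
```

View pics/b.png

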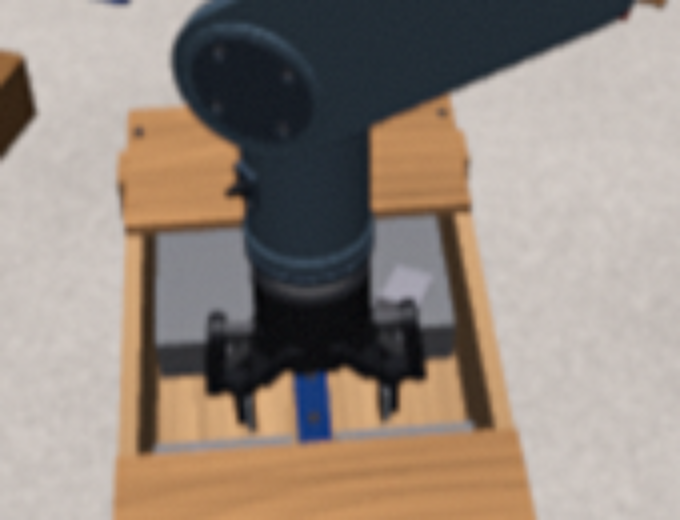

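The fingers straddle the brace (brace at column 313, fingertips at 245 and 388), inside the cut-away. I'll lower the last bit and close gently.

```bash
python3 -m creep '[[0,0,8,0,-1],[0,0,8,0,1],[0,0,8,0,1],[0,0,8,0,1],[0,0,8,0,1],[0,0,8,0,1],[0,0,8,0,1],[0,0,8,0,1]]' 20
```

```text
time_s: 3.85
eef_pos: [0.5301, 0.1052, 0.0427]
tool_rot: [0.537, 0.844, 0.0, 0.0]
force: [0.7, 0.3, 5.3]
grip_width: 0.275
grip_force: 23.5
```

```bash
cat > t.py <<'E'
from h import *
l=np.array([.4224,-.9064]); n=np.array([.9064,.4224]); c=np.array([.540,.0904])
for k in("top","side"):
    im,X=cloud(k); m=blue(im,X)&(np.hypot(X[...,0]-.535,X[...,1]-.09)<.32)&(X[...,2]>.03)
    p=X[m]; u=(p[:,:2]-c)@l*1000; v=(p[:,:2]-c)@n*1000; z=p[:,2]*1000
    g=abs(v-np.median(v))<16; u,v,z=u[g],v[g],z[g]
    if len(u)<20: print(k,len(u)); continue
    o=np.argsort(u); r=[ (int(u[i].mean()),int(v[i].mean()),int(np.percentile(z[i],70)),len(i)) for i in np.array_split(o,6)]
    print(k,len(u),"u %.0f..%.0f"%tuple(np.percentile(u,[1,99])),r)
    save(cv2.resize(im[110:270,160:360],None,fx=3,fy=3),"last_%s.png"%k)
s=get_state(); p=(np.array(s["eef_pos"][:2])-c)*1000; print("tcp u,v,z",p@l,p@n,s["eef_pos"][2]*1000,"F",np.round(s["force"],1),"T",np.round(s["torque"],2),s["grip_force"],s["grip_width"],s["time_s"])
E
python3 -m creep '[[0,0,-4,0,1],[0,0,-8,0,1],[0,0,-13,0,1],[0,0,-18,0,1],[0,0,-22,0,1],[0,0,-26,0,1],[0,0,-28,0,1],[0,0,-28,0,1]]' 20; python3 t.py
```

```text
time_s: 4.85
eef_pos: [0.5296, 0.1052, 0.0705]
tool_rot: [0.537, 0.844, 0.0, 0.0]
force: [0.1, 0.3, -1.3]
grip_width: 0.276
grip_force: 22.6
top 140 u -99..96 [(-91, -2, 90, 24), (-77, -4, 90, 24), (2, -5, 88, 23), (47, -4, 89, 23), (68, -4, 91, 23), (86, -4, 90, 23)]
side 413 u -148..-19 [(-145, -130, 532, 69), (-140, -121, 528, 69), (-136, -116, 545, 69), (-129, -120, 572, 69), (-101, -123, 574, 69), (-34, -119, 548, 68)]
tcp u,v,z -17.86341235762337 -3.349925454334364 70.1894567408931 F [-0.1 -0.2 -2.2] T [0.03 0.   0.01] 22.64974147081375 0.2774121657843487 4.95
```

The brace stayed level at 20 N, so it doesn't pivot on its own. I'll shift it so the −u end lies in the gap, then ease the fingers via the closure.

```bash
python3 -m creep '[[-12,0,0,0,1],[-24,0,0,0,1],[-36,0,0,0,1],[-44,0,0,0,1],[-44,0,0,0,0.6],[-44,0,0,0,0.6],[-44,0,0,0,0.52],[-44,0,0,0,0.52]]' 20; python3 t.py
```

```text
time_s: 5.95
eef_pos: [0.548, 0.0656, 0.0703]
tool_rot: [0.537, 0.844, 0.0, -0.0]
force: [-0.0, -0.2, -1.8]
grip_width: 0.276
grip_force: 22.7
top 102 u -74..93 [(-68, -6, 89, 17), (-56, -3, 89, 17), (-44, -3, 91, 17), (-34, -5, 90, 17), (-22, -5, 90, 17), (82, -5, 88, 17)]
side 353 u -115..20 [(-111, -123, 528, 59), (-105, -114, 533, 59), (-101, -108, 542, 59), (-97, -106, 548, 59), (-78, -118, 572, 59), (-7, -113, 550, 58)]
tcp u,v,z 25.947385466706965 -3.1662539166549966 70.35073780724389 F [-0.4  0.6 -2.2] T [-0.    0.04 -0.01] 22.650838270783424 0.2760412530886353 6.05
```

```bash
python3 -m creep '[[-2,0,0,0,1],[-4,0,0,0,1],[-5,0,0,0,1],[-5,0,-4,0,1],[-5,0,-9,0,1],[-5,0,-14,0,1],[-5,0,-19,0,1],[-5,0,-24,0,1]]' 20; python3 t.py
```

```text
time_s: 7.05
eef_pos: [0.5503, 0.0608, 0.0948]
tool_rot: [0.537, 0.844, 0.0, 0.0]
force: [0.7, 0.3, -1.9]
grip_width: 0.273
grip_force: 22.6
top 97 u -70..96 [(-62, -5, 113, 17), (-49, -4, 114, 16), (-39, -4, 114, 16), (-28, -4, 116, 16), (-18, -4, 115, 16), (79, -6, 114, 16)]
side 406 u -111..24 [(-108, -124, 540, 68), (-103, -115, 545, 68), (-98, -109, 553, 68), (-93, -105, 562, 68), (-64, -120, 583, 67), (16, -112, 548, 67)]
tcp u,v,z 31.40214552938744 -2.8140424630709497 95.08623346823993 F [-0.5 -1.1 -3.4] T [ 0.04  0.06 -0.02] 22.664812803268433 0.27726173338222576 7.15
```

View pics/last_side.png

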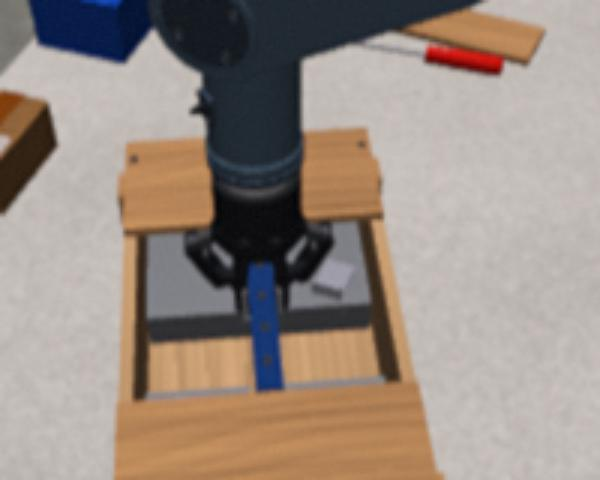

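```bash
python3 -m creep '[[0,0,8,0,1],[0,0,16,0,1],[0,0,24,0,1],[-2,0,24,0,1],[-4,0,24,0,1],[-5,0,24,0,1],[-6,0,24,0,1],[-6,0,24,0,1]]' 20; python3 -c "
from bench import *;s=get_state();print(s['force'],s['torque'])"
```

```text
time_s: 8.15
eef_pos: [0.5529, 0.0552, 0.0705]
tool_rot: [0.537, 0.844, 0.0, 0.0]
force: [-1.0, 0.0, -1.7]
grip_width: 0.275
grip_force: 22.6
[-1.01000361  0.00624013 -1.70801124] [ 0.06270499 -0.01347713  0.03866653]
```

```bash
python3 -m creep '[[-2,0,0,0,1],[-4,0,0,0,1],[-6,0,0,0,1],[-7,0,0,0,1],[-7,0,-4,0,1],[-7,0,-8,0,1],[-7,0,-13,0,1],[-7,0,-18,0,1]]' 20; python3 t.py
```

```text
time_s: 9.15
eef_pos: [0.5531, 0.0523, 0.0874]
tool_rot: [0.537, 0.844, 0.001, -0.004]
force: [-3.2, 10.7, -2.7]
grip_width: 0.278
grip_force: 22.8
top 77 u -58..3 [(-52, -8, 117, 13), (-41, -6, 115, 13), (-32, -6, 117, 13), (-24, -6, 115, 13), (-15, -6, 113, 13), (-4, -9, 109, 12)]
side 351 u -99..39 [(-96, -116, 544, 59), (-91, -108, 538, 59), (-87, -101, 540, 59), (-82, -94, 539, 58), (-55, -106, 568, 58), (32, -102, 534, 58)]
tcp u,v,z 40.174907046429496 -3.9472585871795753 87.81353296811103 F [-4.2 12.2 -1.9] T [1.91 0.71 0.23] 22.650378718972206 0.27724203590125096 9.25
```

```bash
python3 -m creep '[[0,0,-4,0,1],[0,0,-8,0,1],[-1,0,-12,0,1],[-1,0,-16,0,1],[-2,0,-20,0,1],[-2,0,-24,0,1],[-3,0,-28,0,1],[-4,0,-32,0,1]]' 20; python3 t.py
```

```text
time_s: 10.25
eef_pos: [0.5566, 0.0465, 0.1202]
tool_rot: [0.537, 0.844, 0.0, -0.001]
force: [-1.4, 4.9, -1.7]
grip_width: 0.278
grip_force: 22.4
top 83 u -48..10 [(-42, -7, 167, 14), (-32, -5, 162, 14), (-23, -5, 159, 14), (-14, -5, 159, 14), (-6, -4, 154, 14), (3, -7, 154, 13)]
side 379 u -108..28 [(-105, -143, 586, 64), (-100, -139, 590, 63), (-96, -131, 592, 63), (-87, -135, 614, 63), (-67, -131, 605, 63), (-15, -133, 603, 63)]
tcp u,v,z 46.93934774489056 -3.301897836760777 120.54274393788192 F [-2.7  5.9 -1.1] T [1.04 0.31 0.1 ] 22.444379925727844 0.2767239524549202 10.35
```

The −u end is tilted up about 16° with its underside well above the −u board. The top face is near the +u board's edge, so I'll firm the grip, drop a few mm, and slide it out along its own axis.

```bash
python3 -m creep '[[2,0,4,0,1],[4,0,7,0,1],[12,0,6,0,1],[22,0,3,0,1],[32,0,0,0,1],[42,0,-3,0,1],[52,0,-6,0,1],[60,0,-8,0,1]]' 90; python3 t.py
```

```text
time_s: 11.35
eef_pos: [0.5318, 0.1005, 0.1287]
tool_rot: [0.537, 0.844, 0.0, 0.0]
force: [0.5, 0.1, -1.4]
grip_width: 0.264
grip_force: 90.5
top 162 u -110..94 [(-102, -6, 175, 27), (-84, -4, 168, 27), (-68, -5, 165, 27), (23, -6, 133, 27), (62, -3, 126, 27), (82, -4, 120, 27)]
side 448 u -142..-12 [(-139, -125, 569, 75), (-136, -118, 566, 75), (-132, -112, 568, 75), (-129, -105, 564, 75), (-84, -112, 578, 74), (-16, -110, 567, 74)]
tcp u,v,z -12.747566150911405 -3.1594453519480417 128.61570493283733 F [-0.5  0.4 -2.2] T [ 0.03  0.01 -0.04] 90.48883974552155 0.2653269732859129 11.45
```

View pics/last_side.png

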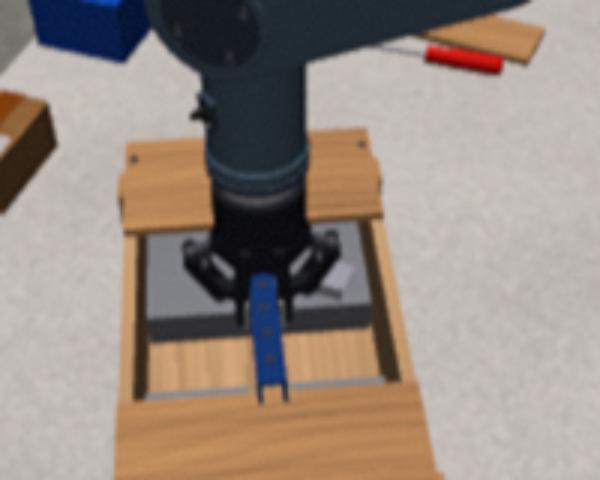

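```bash
python3 -m creep '[[12,0,-4,0,1],[24,0,-8,0,1],[36,0,-12,0,1],[48,0,-16,0,1],[60,0,-20,0,1],[72,0,-24,0,1],[82,0,-28,0,1],[82,0,-28,0,1]]' 90; python3 t.py
```

```text
time_s: 12.45
eef_pos: [0.4972, 0.1748, 0.1567]
tool_rot: [0.537, 0.844, 0.0, 0.0]
force: [0.0, -1.0, -2.0]
grip_width: 0.267
grip_force: 90.5
top 267 u -198..69 [(-187, -5, 203, 45), (-125, -7, 195, 45), (-43, -4, 162, 45), (-14, -4, 153, 44), (18, -4, 141, 44), (54, -4, 132, 44)]
side 296 u -193..-71 [(-191, -109, 576, 50), (-188, -102, 572, 50), (-186, -94, 573, 49), (-183, -86, 566, 49), (-106, -100, 576, 49), (-76, -92, 573, 49)]
tcp u,v,z -93.74261661317951 -3.2601876146926183 156.31946255767497 F [ 0.7  0.2 -2.3] T [ 0.07  0.   -0.03] 90.48959612846375 0.2626809792845062 12.55
```

Both ends are clear of the boards. I'll raise it and centre it over the case.

```bash
python3 -m creep '[[0,0,-15,0,1],[0,0,-30,0,1],[0,0,-45,0,1],[0,0,-52,0,1],[-15,0,-52,0,1],[-30,0,-52,0,1],[-45,0,-52,0,1],[-52,0,-52,0,1]]' 90; python3 t.py
```

```text
time_s: 13.55
eef_pos: [0.5198, 0.1255, 0.2078]
tool_rot: [0.538, 0.843, -0.0, -0.0]
force: [0.2, -0.5, -1.6]
grip_width: 0.266
grip_force: 90.4
top 279 u -140..121 [(-128, -5, 253, 47), (-102, -5, 245, 47), (4, -5, 212, 47), (39, -4, 204, 46), (72, -4, 192, 46), (107, -5, 184, 46)]
side 390 u -158..-26 [(-156, -122, 624, 65), (-153, -115, 620, 65), (-150, -109, 623, 65), (-147, -102, 615, 65), (-106, -106, 619, 65), (-36, -108, 623, 65)]
tcp u,v,z -40.66941819099113 -3.380045814301534 207.96190098604578 F [-1.1 -0.1 -3.3] T [ 0.07  0.08 -0.04] 90.43891489505768 0.2652629305996 13.65
```

View pics/last_side.png

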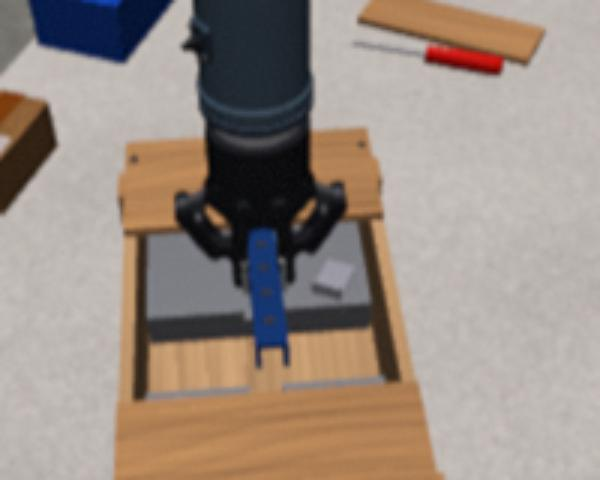

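```bash
python3 -m creep '[[-3,0,10,0,1],[-6,0,20,0,1],[-6,0,27,0,1],[-6,0,33,0,1],[-6,0,39,0,1],[-6,0,44,0,1],[-6,0,49,0,1],[-6,0,54,0,1]]' 20; python3 t.py
```

```text
time_s: 14.65
eef_pos: [0.5221, 0.1215, 0.1541]
tool_rot: [0.537, 0.844, 0.0, 0.0]
force: [-0.6, 1.9, 3.1]
grip_width: 0.264
grip_force: 90.6
top 266 u -140..131 [(-127, -5, 181, 45), (-99, -4, 178, 45), (11, -5, 168, 44), (48, -3, 164, 44), (81, -3, 161, 44), (116, -4, 158, 44)]
side 337 u -161..-28 [(-158, -133, 586, 57), (-155, -125, 579, 56), (-151, -118, 583, 56), (-148, -110, 585, 56), (-72, -126, 597, 56), (-36, -116, 588, 56)]
tcp u,v,z -35.70448370849441 -3.370726764535269 153.686097306244 F [-1.   2.3  3.7] T [-0.22 -0.24  0.05] 90.61703860759735 0.26525967621756985 14.75
```

```bash
python3 -m creep '[[0,0,3,0,1],[0,0,6,0,1],[0,0,9,0,1],[0,0,11,0,1],[0,0,13,0,1],[0,0,14,0,1],[0,0,15,0,1],[0,0,15,0,1]]' 20; python3 t.py
```

```text
time_s: 15.75
eef_pos: [0.5219, 0.1215, 0.1395]
tool_rot: [0.537, 0.844, 0.0, 0.0]
force: [-1.2, 3.2, 3.9]
grip_width: 0.267
grip_force: 90.9
top 262 u -141..133 [(-128, -5, 158, 44), (-100, -4, 159, 44), (17, -4, 158, 44), (52, -4, 156, 44), (85, -4, 158, 43), (119, -4, 157, 43)]
side 301 u -163..-28 [(-161, -139, 567, 51), (-157, -131, 580, 50), (-154, -125, 573, 50), (-151, -117, 571, 50), (-113, -131, 604, 50), (-39, -123, 583, 50)]
tcp u,v,z -35.837492186381766 -3.253630333829452 139.50575967022237 F [-2.3  4.   5.5] T [-0.4  -0.07 -0.07] 90.91465651988983 0.26181174575639243 15.85
```

Level within about half a degree. Firm grip and lift to about 90 mm clearance.

```bash
python3 -m creep '[[0,0,0,0,1],[0,0,-12,0,1],[0,0,-27,0,1],[0,0,-43,0,1],[0,0,-59,0,1],[0,0,-75,0,1],[0,0,-85,0,1],[0,0,-89,0,1]]' 110; python3 -m creep '[[0,0,0,0,1],[0,0,0,0,1],[0,0,0,0,1],[0,0,0,0,1],[0,0,0,0,1],[0,0,0,0,1],[0,0,0,0,1],[0,0,0,0,1]]' 110;python3 t.py
```

```text
time_s: 16.85
eef_pos: [0.5222, 0.1215, 0.2291]
tool_rot: [0.537, 0.844, 0.0, 0.0]
force: [-0.2, -0.0, -2.3]
grip_width: 0.259
grip_force: 109.5
time_s: 17.85
eef_pos: [0.5219, 0.1215, 0.2283]
tool_rot: [0.537, 0.844, -0.0, 0.0]
force: [-0.2, -0.4, -1.9]
grip_width: 0.261
grip_force: 109.5
top 317 u -142..132 [(-128, -5, 249, 53), (-98, -5, 249, 53), (13, -4, 244, 53), (49, -4, 244, 53), (82, -4, 244, 53), (117, -4, 242, 52)]
side 373 u -149..-21 [(-147, -107, 631, 63), (-144, -101, 639, 62), (-141, -95, 621, 62), (-138, -88, 626, 62), (-107, -90, 631, 62), (-27, -95, 633, 62)]
tcp u,v,z -35.80855125495538 -3.2462974284777717 228.3440599867584 F [-0.5  0.2 -1.3] T [0.05 0.09 0.04] 109.51136648654938 0.26020997516550304 17.95
```

View pics/last_side.png

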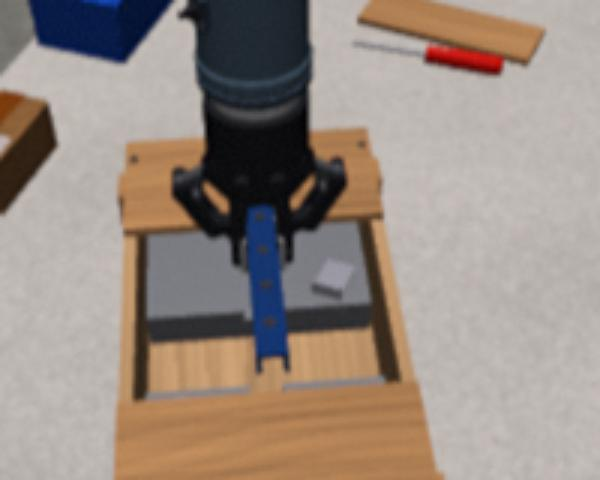

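```bash
python3 -m creep '[[0,0,0,0,1],[0,0,0,0,1],[0,0,0,0,1],[0,0,0,0,1],[0,0,0,0,1],[0,0,0,0,1],[0,0,0,0,1],[0,0,0,0,1]]' 110 >/dev/null;python3 t.py | grep -v side
```

```text
top 315 u -141..132 [(-128, -5, 249, 53), (-96, -6, 249, 53), (15, -5, 245, 53), (48, -4, 244, 52), (82, -3, 243, 52), (117, -4, 243, 52)]
tcp u,v,z -35.828819065806115 -3.285874416434901 228.29365357258152 F [-0.   0.1 -2.6] T [0.05 0.   0.02] 109.51067626476288 0.25985278396514455 19.05
```

Stable, level to about 1.5°, underside about 90 mm above the boards.

```bash
python3 -c "
from bench import *
print(finish_job())"
```

```text
the job is handed in; nothing more can be done
None
```

The brace is out of the case and the job is handed in: the gripper holds it still, level to about 1.5° and about 90 mm above the boards; I tilted it against the case's end wall and levelled it with a few newtons of contact on the end boards' top faces, and I measured no bystander after the start.

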